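Set a resonator tube in the V-block against its stop and hold it down

TASK

Set up the resonator tube for trimming: first slide the steel stop plate down into the slot at the end of the V-block until it is fully home, then lay the aluminium tube lengthwise in the V with its end up against the plate. Press the tube down firmly, with about a kilogram's push, so that it bears on both sides of the V, and finish while still pressing it there: do not let go. Leave the other things on the table where they are.

Things in the scene. Friction and masses are not known exactly. Their poses are not given: they have to be found in the camera images.
- v_block: pale hardwood V-block fixed to the table, base 210 (x) x 80 (y) x 12 mm; origin at the centre of its underside, x along the V, z up. The 90-degree V is two rests, each 30 mm long and 56 mm wide, centred at x = -45 and +65 mm, tops about 57 mm above the table; between them (x = -30 to +50 mm) it is free above the base for fingers. The slot is near the -x end
- slot_floor (a point): centre of the slot's floor, 12 mm above the table, at x = -80 mm, y = 0 of the V-block, same axes. The upright slot is 12 mm (x) by 53 mm (y), open at the top, rim 38 mm above the table; its four 8 mm thick walls have ridged tops that bevel the mouth by 4 mm
- v_seat (a point): where the tube's middle lies when it is seated in the V with its end against the plate: on the V's middle plane, 60 mm above the table, at x = +10 mm, y = 0 of the V-block, same axes. The seated tube's top is 80 mm above the table and it clears the slot walls
- v_left: the two sloping faces on the +y side of the V (one on each rest), one rigid part of the V-block; same origin and axes as the V-block
- v_right: the two sloping faces on the -y side of the V, likewise; same origin and axes as the V-block
- stop_plate: steel stop plate, 10 mm thick (x) x 50 mm wide (y) x 85 mm tall (z), about 0.33 kg, standing upright on its 50 mm edge; origin at the centre of its lower edge face, z up. Fully home in the slot its origin is 12 mm above the table and its top 97 mm. Either face may look to the tube
- plate_stand: palm-wood stand in which the plate starts; fixed. Base 70 (x) x 90 (y) x 12 mm; origin at the centre of the underside. The plate stands loosely in its slot (floor 12 mm, rim 34 mm above the table), plate thickness along the stand's x
- tube: aluminium resonator tube, both ends alike, 40 mm diameter, 170 mm long, about 0.18 kg (0.12 to 0.25); origin at its middle on the axis, x along the axis. It starts lying on the tube rest with its axis 32 mm above the table. The arm may grip it across the diameter or push on its top
- tube_rest: low palm-wood board, 200 (x) x 90 (y) x 12 mm, fixed; origin at the centre of the underside. The tube lies along its x between four small chocks (20 mm long, 10 mm wide, 8 mm high, at x = +-65, y = +-21.5 mm); the middle 110 mm is free for fingers
- gender_key: leave alone: bronze key, a flat bar 55 x 210 x 11 mm lying on the long palm-wood board at the far edge of the table
- mallet: leave alone: brass-headed mallet, 220 mm long, lying on the same board
- scraper: leave alone: steel scraper with a wooden handle, 190 mm long, lying on the table near the robot
- whetstone: leave alone: round brown whetstone, 70 mm across, 22 mm high, on the table near the robot
- wax_bowl: leave alone: small white bowl, 80 mm across, 40 mm high, on the table near the robot
- offcut: leave alone: standing off-cut ring of bamboo, 54 mm across, 55 mm high, on the table beyond the plate stand

How it is judged:
By the outcome, as a careful person would: the job done as asked, in the order asked, and still so for the second after the job is handed in, while the arm keeps its last pose, push and grip.
It also fails if it takes over 72 s, if anything falls off the work surface, if the arm or the gripper's body presses on something with over 40 N, if the wrist force passes 120 N, or if a joint passes its speed limit or range.

ROBOT

A 6-joint arm with a two-finger parallel gripper is mounted at the origin on the work surface. World frame = base frame: x ahead of the robot, y to its left, z up, the work surface at z = 0. Lengths are in m, angles in rad, forces in N, time in s.
With the tool pointing down it reaches from about 0.425 to 0.95 m from the base axis. Payload 3.5 kg.
Tool frame: the origin (TCP) lies at the very end of the fingers, on their centre line; the grasp point (between the pads) lies 19 mm behind it; z points along the fingers, y is the line along which they close (so a half turn about z gives the same grasp; the last joint's range is limited). The gripper opens to 85 mm and grips with 20 to 120 N. Pads are 22 mm wide; open, the fingers measure 114 mm over their backs; the gripper's body (76 mm by 85 mm) begins 54 mm behind the grasp point. The pads swing forward as they close: fully open they stand 13 mm farther back than shut.
Start: joints at [-1.33, 0.286, 1.577, -0, 1.279, -0.15], TCP at [0.257, -0.624, 0.231] pointing down, gripper open.
Joint ranges: [-2.77, 2.77], [-0.9, 2.22], [0.21, 2.48], [-1.53, 4.67], [0.24, 2.81], [-2.84, 2.84]. Speed limits (rad/s): [2.79, 2.79, 3.14, 3.14, 3.14, 3.14].

INTERFACE

Orientations are given as a unit quaternion [x, y, z, w].
In Python, from plant import get_state, read_camera, sign_off, recognise gives the robot as it stands.
- The arm moves only by the tool arm_command, never from a script. Its argument "steps" is a list of rows, each an object with "translation": the shift along the tool's x, y, z scaled (see below), a list of three; "twist": the turn, a rotation vector about the tool's x, y, z scaled (see below), a list of three; "fingers": the opening, from -1 (shut) to 1 (fully open). In form: [{"translation": [x, y, z], "twist": [rx, ry, rz], "fingers": fingers}, ...]. A call has 1 to 5 rows; each row is the pose to reach, as a shift and turn from the pose commanded when the call began, along the tool's axes at that moment; what a row does not reach only later rows make up. The controller multiplies each number of a shift by 75 cm and each number of a turn by 60 degrees. A row lasts 1/8 s, in which the tool goes at most 62.5 mm and 10.7 degrees, less where a joint would pass 70% of its speed; a pose out of reach is approached as far as the arm can. A call with a number of a shift or a turn outside -1 to 1 is refused whole. A call with a gripper value outside its range is refused whole. The fingers move at their own pace and stop on an object; "grip_force" is the grip in N (left out, the last holds). Time passes only in rows, so rows that repeat a pose let the fingers close. It gives the time, the measured TCP pose, the force, the opening and the grip force at its end, in the units of the state.
- get_state(): the state, without advancing time (a new reading comes with each control period).
- read_camera(name): name is "scene" or "top"; returns a dict with "pixels" (480x640x3 uint8, red, green, blue), "K" (3x3 intrinsics, pixels), "R" (3x3) and "t" (3): a world point X has camera coordinates R X + t. Camera axes: x right, y down, z forward; pixel columns grow to the right and rows downward; lengths in m; the calibration is good to about 2 mm. A picture is of the moment at which its call begins. There is no depth.
- sign_off(): hands the job in; it is judged then, once.
Trained networks look in a picture, given as the dict that the camera call returned (one of the last four; its "shot" number tells which), for a name from the list of things; names that differ only in an ending like _2 or _b are one class to them, and where a whole thing is asked for, a point or a joint stands for the part that bears it (a point fixed in the world has none). Each returns a list of dicts, best first, with "conf" (0 to 1); they miss things now and then, are a little off and sometimes report something else, mostly with a low value. They report only what shows in the picture. A call takes as long as a camera call.
- recognise(picture, query): "point" ([row, column] in pixels, amid what is visible of it).
The state is a dict: "time": time; "qpos": joint angles; "dq": joint speeds; "joint_efforts": joint torques, N m; "eef_pos": TCP position; "tcp_rot": TCP orientation; "contact_force": force on the tool from outside, world axes, zero at the start; "wrist_torque": the same for the moment, N m; "opening": opening from 0.0 (shut) to 1.0 (fully open); "finger_force": force on a finger pad.
Only numpy, scipy, OpenCV 4.12 (cv2) and the standard library are available. Lean on these libraries where they do the work, as an engineer would, in place of code of your own. Each camera call takes 0.05 s, during which the arm holds its last target. There are 200 camera calls.

## Working session

There is one attempt and no reset: what is moved stays moved. The work goes in short steps, Python scripts to look and compute and a tool call to move; the robot and the scene stay as the last step left them, time stands still between calls to the robot, and variables do not carry over. Pictures are saved under pics/ and viewed, at most 10 in all, crops included, and the job is handed in when it is done.

Besides the shell and the picture viewer there is one more tool, called after ">>>" as name(argument=value, ...), one argument or row to a line, values as JSON. arm_command: Moves the arm, as the interface text tells. Shifts and turns lie within -1 to 1; 1 stands for 75 cm of shift or 60 degrees of turn. Its arguments: {"type":"object","properties":{"steps":{"type":"array"},"grip_force":{"type":"number"}},"required":["steps"]}

```bash
mkdir -p pics; ls; cat > h.py <<'E'
import numpy as np, cv2
from plant import get_state, read_camera, sign_off, recognise
def save(p,name,crop=None,s=1):
    im=p["pixels"][:,:,::-1]
    if crop: r0,r1,c0,c1=crop; im=im[r0:r1,c0:c1]
    im=cv2.resize(im,None,fx=s,fy=s,interpolation=cv2.INTER_CUBIC); cv2.imwrite("pics/"+name,im)
def P(p): return np.array(p["K"])@np.c_[np.array(p["R"]),np.array(p["t"])]
def proj(p,X):
    x=P(p)@np.r_[X,1]; return x[:2]/x[2]   # col,row
def onz(p,c,r,z):
    M=P(p); A=np.c_[M[:,0],M[:,1],M[:,2]*z+M[:,3]]
    h=np.linalg.solve(A,[c,r,1]); return h[:2]/h[2]
def tri(p,a,q,b):
    X=cv2.triangulatePoints(P(p),P(q),np.array(a,float).reshape(2,1),np.array(b,float).reshape(2,1)); return (X[:3]/X[3]).ravel()
E
python3 - <<'E'
from h import *
s=read_camera("scene");t=read_camera("top")
save(s,"s0.png");save(t,"t0.png")
for p in(s,t): print(p["K"],p["R"],p["t"])
for n in["v_block","stop_plate","plate_stand","tube","tube_rest","offcut"]:
    for p in(s,t):
        print(n,[(np.round(d["point"]),round(d["conf"],2)) for d in recognise(p,n)[:2]])
print(get_state())
E
```

```text
pics
[[595.85541737   0.         323.72673744]
 [  0.         595.85541737 245.37131574]
 [  0.           0.           1.        ]] [[ 0.88200325  0.47124149  0.00131162]
 [ 0.26856599 -0.50037292 -0.82310342]
 [-0.38722419  0.72633215 -0.56788998]] [-0.4927164  -0.10378364  1.18738939]
[[502.20222574   0.         320.8309706 ]
 [  0.         502.20222574 248.25527179]
 [  0.           0.           1.        ]] [[-2.07000573e-02 -9.99783895e-01 -1.91602964e-03]
 [-9.94599107e-01  2.07875884e-02 -1.01688209e-01]
 [ 1.01706063e-01 -1.99270387e-04 -9.94814474e-01]] [0.0078771  0.59428902 0.97347847]
v_block [(array([369., 218.]), 0.71)]
v_block [(array([274., 447.]), 0.81)]
stop_plate [(array([226., 296.]), 0.63)]
stop_plate [(array([294., 310.]), 0.54), (array([368., 258.]), 0.31)]
plate_stand [(array([258., 299.]), 0.6)]
plate_stand [(array([300., 314.]), 0.75)]
tube [(array([208., 374.]), 0.65)]
tube [(array([264., 230.]), 0.94), (array([160., 258.]), 0.59)]
tube_rest [(array([227., 370.]), 0.89), (array([371., 220.]), 0.73)]
tube_rest [(array([274., 246.]), 0.66), (array([300., 314.]), 0.63)]
offcut [(array([272., 407.]), 0.61), (array([356., 432.]), 0.47)]
offcut [(array([192., 304.]), 0.69), (array([274., 444.]), 0.16)]
{'time': 0.7, 'qpos': array([-1.33002162e+00,  2.86243454e-01,  1.57670072e+00, -3.88727515e-06,
        1.27861822e+00, -1.50004282e-01]), 'dq': array([-0.00045223, -0.00113775,  0.00049097,  0.00143762,  0.00174358,
        0.00118773]), 'joint_efforts': array([ 4.89898666e-04, -4.05820370e+01, -2.92862213e+01, -4.88944454e-05,
        4.51317683e-04,  6.94124907e-06]), 'eef_pos': array([ 0.25713281, -0.62408561,  0.23136222]), 'tcp_rot': array([ 9.80972015e-01,  1.94149182e-01, -1.17290367e-06,  1.51990740e-05]), 'contact_force': array([ 0.34831691, -0.05547214,  0.37163239]), 'wrist_torque': array([-0.01313125,  0.03478527,  0.04097388]), 'finger_force': 0.0, 'opening': 1.00069990131357}
```

View pics/s0.png

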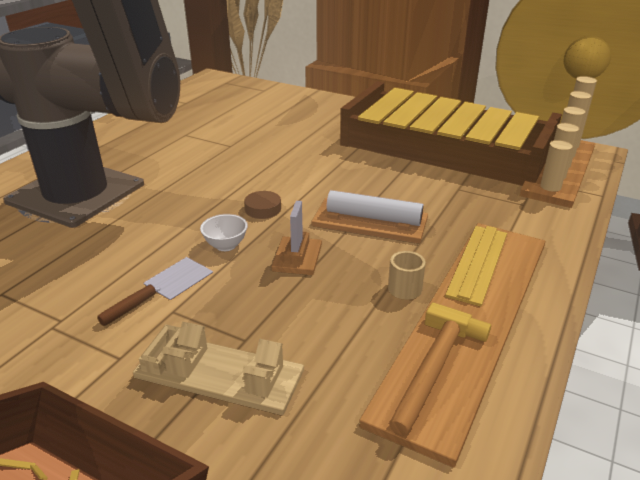

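View pics/t0.png

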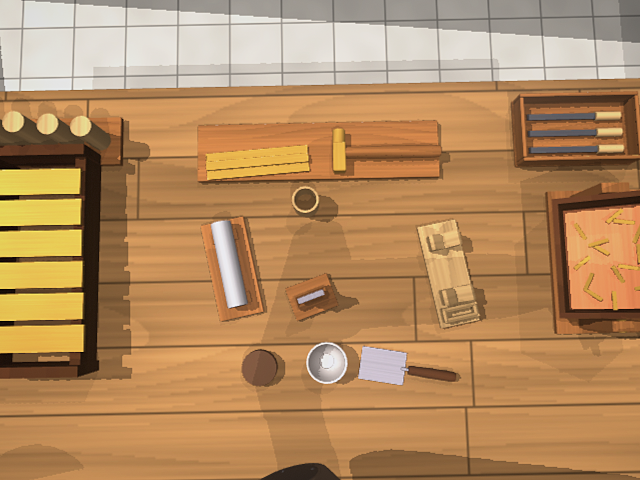

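The pictures show the V-block at top (row 274, col 447) with its slot toward the robot. The stand with the plate is at (297, 312), and the tube on its rest is at (264, 230). Next I'll zoom in to get corners.

```bash
python3 - <<'E'
import cv2,numpy as np
s=cv2.imread("pics/s0.png");t=cv2.imread("pics/t0.png")
def g(im,r0,r1,c0,c1,k):
    o=cv2.resize(im[r0:r1,c0:c1],None,fx=k,fy=k,interpolation=cv2.INTER_CUBIC)
    for r in range(-(-r0//20)*20,r1,20):
        cv2.putText(o,str(r),(0,(r-r0)*k+4),0,.35,(0,0,255),1); cv2.line(o,(25,(r-r0)*k),(32,(r-r0)*k),(0,0,255),1)
    for c in range(-(-c0//20)*20,c1,20):
        cv2.putText(o,str(c),((c-c0)*k-9,9),0,.35,(255,0,0),1); cv2.line(o,((c-c0)*k,10),((c-c0)*k,17),(255,0,0),1)
    return o
cv2.imwrite("pics/z1.png",np.hstack([g(t,210,335,190,270,4),g(t,210,335,405,490,4),][:]))
cv2.imwrite("pics/z2.png",np.vstack([g(s,310,410,120,310,4)]))
a=g(t,265,330,275,370,6)
b=g(s,190,280,265,435,4)[:, :]
cv2.imwrite("pics/z3.png",np.vstack([cv2.copyMakeBorder(a,0,0,0,max(0,b.shape[1]-a.shape[1]),0),b])[:800] if 0 else b)
cv2.imwrite("pics/z4.png",a)
E
```

```text
(no output)
```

View pics/z1.png

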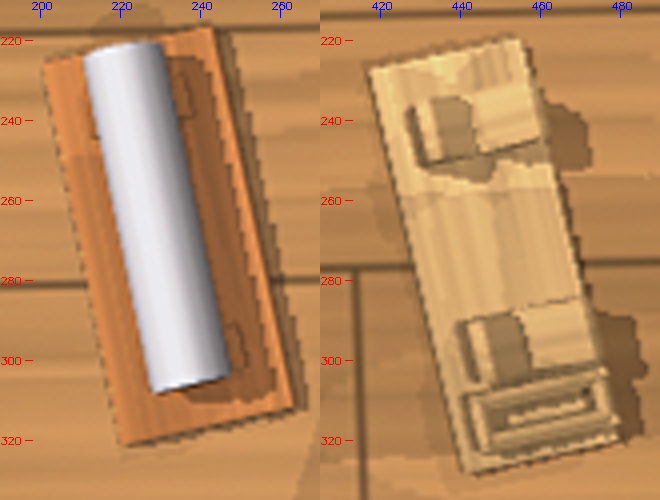

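View pics/z2.png

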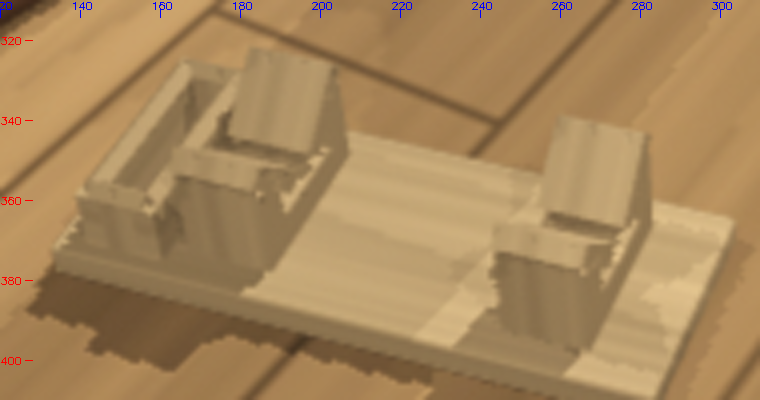

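View pics/z3.png

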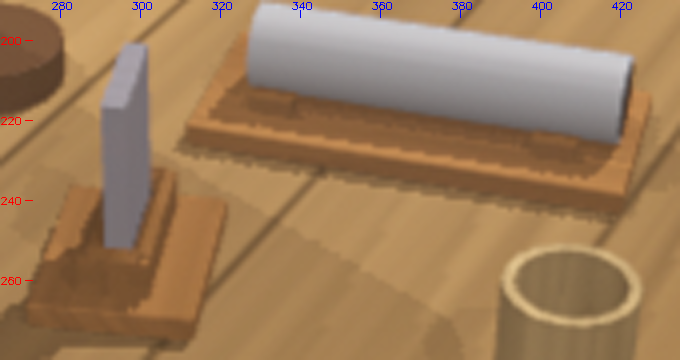

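View pics/z4.png

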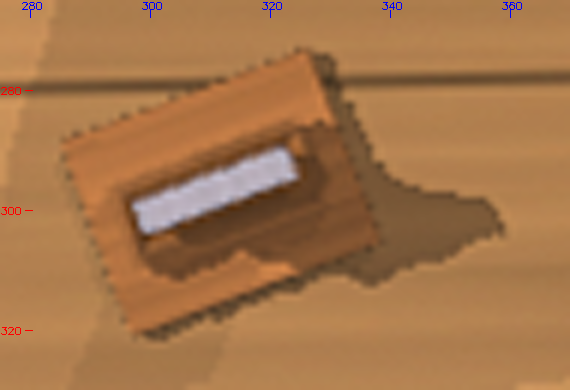

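```bash
cat > fit.py <<'E'
from h import *
from scipy.optimize import least_squares
import pickle
s=read_camera("scene");t=read_camera("top")
pickle.dump((s,t),open("cams.pkl","wb"))
def fit(name,obs,x0):
    def f(v):
        c,n=np.cos(v[3]),np.sin(v[3]); r=[]
        for p,X,uv in obs:
            w=np.array([v[0]+c*X[0]-n*X[1],v[1]+n*X[0]+c*X[1],v[2]+X[2]]); r+=list(proj(p,w)-uv)
        return np.array(r)
    o=least_squares(f,x0,loss="soft_l1")
    print(name,np.round(o.x,4),"deg",np.degrees(o.x[3]).round(2)); print(np.round(f(o.x).reshape(-1,2),1).tolist())
    return o.x
m=lambda *a:np.array(a)/1000
fit("vblock",[(t,m(105,40,12),(417.5,227)),(t,m(105,-40,12),(454.5,219.5)),(t,m(-105,40,12),(441.75,328.5)),(t,m(-105,-40,12),(479.5,320)),
 (s,m(105,40,12),(303.7,365)),(s,m(105,-40,12),(284.5,409.5)),(s,m(-105,-40,12),(133.7,373))],[.57,-.25,0,.2])
# x length, y width 
fit("plate",[(t,m(5,25,85),(297,299.5)),(t,m(-5,25,85),(299,304.3)),(t,m(5,-25,85),(322.8,289.5)),(t,m(-5,-25,85),(324.5,294.7)),
 (s,m(-5,-25,85),(290.5,216.7)),(s,m(5,-25,85),(296.2,216.7)),(s,m(5,25,85),(301.7,201.2)),(s,m(-5,25,85),(296,200.7))],[.5,0,0.012,.35])
fit("stand",[(t,m(35,45,12),(285.3,288.8)),(t,m(35,-45,12),(325.5,273.3)),(t,m(-35,-45,12),(338,305)),(t,m(-35,45,12),(297.5,320))
  ,(s,m(-35,-45,12),(271.7,256+190-190+11)),(s,m(35,-45,12),(313.5,271.5))][:4]+[(s,m(35,45,12),(321.5,241.5)),(s,m(-35,45,12),(283.5,236.5))],[.5,0,0,.35])
fit("tube",[(t,m(85,20,0),(211.2,225.5)),(t,m(85,-20,0),(230,220.5)),(t,m(-85,20,0),(228.7,308.2)),(t,m(-85,-20,0),(247.5,303.5)),
 (s,m(85,0,0),(421.2,214.5)),(s,m(-85,0,0),(328.7,200.5))],[.58,.2,.032,.2])
fit("rest",[(t,m(100,45,12),(200.5,226)),(t,m(100,-45,12),(243.5,216.5)),(t,m(-100,45,12),(220.7,321.5)),(t,m(-100,-45,12),(263.2,312))
  ,(s,m(-100,-45,12),(312,222)),(s,m(100,-45,12),(421.5,238.2)),(s,m(100,45,12),(427.7,214))],[.58,.2,0,.2])
E
python3 fit.py
```

```text
vblock [ 0.541  -0.2601 -0.      0.1971] deg 11.29
[[-1.3, -0.2], [-0.3, -1.0], [-0.9, -0.2], [0.1, -0.4], [0.4, -0.7], [-1.1, 0.8], [-2.2, 0.0]]
plate [0.4986 0.0165 0.0127 0.3475] deg 19.91
[[-0.2, -0.8], [-0.2, -0.5], [-0.7, -0.5], [-0.4, -0.7], [-1.1, -0.1], [-0.5, 0.4], [-0.4, -0.1], [-0.8, -0.1]]
stand [ 0.4987  0.0166 -0.003   0.3328] deg 19.07
[[-0.7, -0.8], [0.8, -0.7], [0.3, 0.2], [-1.1, 0.7], [0.3, -0.5], [-1.2, 0.9]]
tube [0.5664 0.1781 0.0339 0.206 ] deg 11.8
[[-0.5, -0.6], [0.2, -0.0], [-0.5, 0.0], [0.6, 0.1], [-0.4, -0.1], [0.0, 0.2]]
rest [ 0.5596  0.1775 -0.0017  0.2054] deg 11.77
[[-0.5, -0.5], [-0.5, -0.7], [-0.7, 0.1], [0.5, -0.6], [-1.5, 0.0], [-1.1, 1.3], [0.1, -0.5]]
```

```bash
sed -i 's/-uv)/-(np.array(uv)-.375))/' fit.py; python3 fit.py
cat > go.py <<'E'
# usage: go.py x y z psi_deg  -> scaled shift and twist from present pose
import sys; from h import *
from scipy.spatial.transform import Rotation as Ro
s=get_state(); x,y,z,psi=map(float,sys.argv[1:5])
R=Ro.from_quat(s["tcp_rot"]); T=Ro.from_euler("z",psi,degrees=True)*Ro.from_euler("x",180,degrees=True)
d=R.inv().apply(np.array([x,y,z])-s["eef_pos"])
w=(R.inv()*T).as_rotvec()
print("trans",np.round(d/.75,4),"twist",np.round(np.degrees(w)/60,4),"rows",round(np.linalg.norm(d)/.0625,1),round(np.degrees(np.linalg.norm(w))/10.7,1))
print("t",round(s["time"],2),s["eef_pos"].round(4),"F",s["contact_force"].round(1),"M",s["wrist_torque"].round(2),"open",round(s["opening"],3),s["finger_force"],"q",s["qpos"].round(2))
E
python3 go.py .499 .017 .18 109.7
```

```text
vblock [ 5.412e-01 -2.597e-01  3.000e-04  1.961e-01] deg 11.24
[[-1.0, 0.1], [-0.0, -0.8], [-0.7, 0.1], [0.3, -0.1], [1.0, -0.6], [-0.5, 0.9], [-1.5, -0.0]]
plate [0.4985 0.0168 0.0133 0.348 ] deg 19.94
[[0.1, -0.4], [-0.0, -0.1], [-0.5, -0.2], [-0.2, -0.3], [-0.6, -0.1], [-0.0, 0.4], [0.0, -0.2], [-0.3, -0.1]]
stand [ 0.4991  0.0171 -0.0025  0.3402] deg 19.49
[[-0.7, -0.4], [0.7, -0.6], [0.5, 0.2], [-0.8, 1.1], [0.8, -0.6], [-0.8, 1.0]]
tube [0.5666 0.1783 0.0347 0.2067] deg 11.84
[[-0.4, -0.3], [0.4, 0.2], [-0.3, 0.3], [0.8, 0.4], [0.1, -0.2], [0.6, 0.2]]
rest [ 0.5598  0.1779 -0.001   0.2054] deg 11.77
[[-0.3, -0.2], [-0.4, -0.5], [-0.6, 0.4], [0.7, -0.3], [-1.0, -0.0], [-0.6, 1.3], [0.7, -0.5]]
trans [ 0.6238 -0.6675  0.0685] twist [ 0.      0.     -1.4552] rows 11.0 8.2
t 0.9 [ 0.2571 -0.6241  0.2314] F [ 0.9  0.1 -0.1] M [-0.03 -0.01 -0.01] open 1.002 0.0 q [-1.33  0.29  1.58 -0.    1.28 -0.15]
```

>>> arm_command(
  steps=[
    {"translation": [0.05, -0.053, 0], "twist": [0, 0, -0.15], "fingers": 1},
    {"translation": [0.1, -0.107, 0], "twist": [0, 0, -0.3], "fingers": 1},
    {"translation": [0.15, -0.16, 0], "twist": [0, 0, -0.45], "fingers": 1},
    {"translation": [0.2, -0.213, 0], "twist": [0, 0, -0.6], "fingers": 1},
    {"translation": [0.25, -0.267, 0], "twist": [0, 0, -0.75], "fingers": 1},
  ],
)

```text
time: 1.52
eef_pos: [0.3547, -0.3659, 0.2316]
tcp_rot: [0.831, 0.557, 0.0, 0.0]
contact_force: [0.8, -0.4, -0.3]
opening: 0.999
finger_force: 0.0
```

```bash
python3 go.py .499 .017 .18 109.8
```

```text
trans [ 0.5454 -0.0161  0.0686] twist [ 6.000e-04  5.000e-04 -7.022e-01] rows 6.6 3.9
t 1.52 [ 0.3547 -0.3659  0.2316] F [ 0.8 -0.4 -0.3] M [ 0.01  0.02 -0.01] open 0.999 0.0 q [-1.   -0.08  1.98  0.    1.25 -0.61]
```

>>> arm_command(
  steps=[
    {"translation": [0.08, 0, 0], "twist": [0, 0, -0.15], "fingers": 1},
    {"translation": [0.16, 0, 0], "twist": [0, 0, -0.3], "fingers": 1},
    {"translation": [0.24, -0.01, 0], "twist": [0, 0, -0.45], "fingers": 1},
    {"translation": [0.32, -0.01, 0], "twist": [0, 0, -0.6], "fingers": 1},
    {"translation": [0.4, -0.012, 0], "twist": [0, 0, -0.7], "fingers": 1},
  ],
)

```text
time: 2.15
eef_pos: [0.4618, -0.0853, 0.2319]
tcp_rot: [0.577, 0.817, 0.0, 0.001]
contact_force: [0.5, 0.7, 0.1]
opening: 0.999
finger_force: 0.0
```

```bash
python3 go.py .499 .017 .13 109.8
```

```text
trans [0.112  0.0923 0.1358] twist [ 0.0012  0.0011 -0.0035] rows 2.4 0.0
t 2.15 [ 0.4618 -0.0853  0.2319] F [0.5 0.7 0.1] M [-0.02 -0.05  0.01] open 0.999 0.0 q [-0.4  -0.18  2.06  0.    1.26 -0.74]
```

>>> arm_command(
  steps=[
    {"translation": [0.06, 0.05, 0.04], "twist": [0, 0, 0], "fingers": 1},
    {"translation": [0.112, 0.0923, 0.08], "twist": [0, 0, 0], "fingers": 1},
    {"translation": [0.112, 0.0923, 0.1358], "twist": [0, 0, 0], "fingers": 1},
    {"translation": [0.112, 0.0923, 0.1358], "twist": [0, 0, 0], "fingers": 1},
    {"translation": [0.112, 0.0923, 0.1358], "twist": [0, 0, 0], "fingers": 1},
  ],
)

```text
time: 2.78
eef_pos: [0.4995, 0.0146, 0.131]
tcp_rot: [0.578, 0.816, 0.0, 0.001]
contact_force: [0.0, -0.1, 1.0]
opening: 1.001
finger_force: 0.0
```

```bash
python3 go.py .499 .017 .061 109.8
```

```text
trans [0.0034 0.0003 0.0933] twist [ 0.0017  0.001  -0.0075] rows 1.1 0.0
t 2.77 [0.4995 0.0146 0.131 ] F [ 0.  -0.1  1. ] M [ 0.05 -0.    0.01] open 1.001 0.0 q [-0.17  0.01  2.09 -0.    1.05 -0.51]
```

>>> arm_command(
  steps=[
    {"translation": [0.0034, 0, 0.05], "twist": [0, 0, -0.007], "fingers": 1},
    {"translation": [0.0034, 0, 0.0933], "twist": [0, 0, -0.007], "fingers": 1},
    {"translation": [0.0034, 0, 0.0933], "twist": [0, 0, -0.007], "fingers": 1},
    {"translation": [0.0034, 0, 0.0933], "twist": [0, 0, -0.007], "fingers": -1},
    {"translation": [0.0034, 0, 0.0933], "twist": [0, 0, -0.007], "fingers": -1},
  ],
  grip_force=50,
)

```text
time: 3.4
eef_pos: [0.4996, 0.017, 0.0619]
tcp_rot: [0.575, 0.818, 0.001, 0.002]
contact_force: [0.8, 0.2, -0.1]
opening: 0.602
finger_force: 0.0
```

>>> arm_command(
  steps=[
    {"translation": [0, 0, 0], "twist": [0, 0, 0], "fingers": -1},
    {"translation": [0, 0, 0], "twist": [0, 0, 0], "fingers": -1},
    {"translation": [0, 0, 0], "twist": [0, 0, 0], "fingers": -1},
    {"translation": [0, 0, 0], "twist": [0, 0, 0], "fingers": -1},
    {"translation": [0, 0, 0], "twist": [0, 0, 0], "fingers": -1},
  ],
)

```text
time: 4.03
eef_pos: [0.4984, 0.0175, 0.0601]
tcp_rot: [0.575, 0.818, 0.0, 0.001]
contact_force: [0.3, 1.0, 5.3]
opening: 0.108
finger_force: 49.6
```

```bash
python3 go.py .499 .017 .061 109.8
```

```text
trans [-0.0009  0.0005 -0.0012] twist [0.0011 0.0005 0.0002] rows 0.0 0.0
t 4.03 [0.4984 0.0175 0.0601] F [0.3 1.  5.3] M [ 0.07 -0.07 -0.02] open 0.108 49.64322030544281 q [-0.17  0.12  2.12  0.    0.9  -0.51]
```

>>> arm_command(
  steps=[
    {"translation": [0, 0, -0.02], "twist": [0, 0, 0], "fingers": -1},
    {"translation": [0, 0, -0.05], "twist": [0, 0, 0], "fingers": -1},
    {"translation": [0, 0, -0.09], "twist": [0, 0, 0], "fingers": -1},
    {"translation": [0, 0, -0.13], "twist": [0, 0, 0], "fingers": -1},
    {"translation": [0, 0, -0.15], "twist": [0, 0, 0], "fingers": -1},
  ],
)

```text
time: 4.65
eef_pos: [0.4976, 0.0174, 0.1732]
tcp_rot: [0.575, 0.818, -0.0, 0.0]
contact_force: [0.5, -0.8, -3.6]
opening: 0.108
finger_force: 49.7
```

```bash
python3 - <<'E'
from h import *
a=.1961; print(np.array([.5412-.08*np.cos(a),-.2597-.08*np.sin(a)]))
E
python3 go.py .4627 -.2753 .172 101.24
```

```text
[ 0.46273329 -0.27528765]
trans [-0.3514 -0.1761  0.0018] twist [0.     0.0005 0.1431] rows 4.7 0.8
t 4.65 [0.4976 0.0174 0.1732] F [ 0.5 -0.8 -3.6] M [-0.   -0.03  0.03] open 0.108 49.656221866607666 q [-0.17 -0.05  2.06 -0.    1.14 -0.51]
```

>>> arm_command(
  steps=[
    {"translation": [-0.06, -0.03, 0], "twist": [0, 0, 0.03], "fingers": -1},
    {"translation": [-0.13, -0.065, 0], "twist": [0, 0, 0.06], "fingers": -1},
    {"translation": [-0.2, -0.1, 0], "twist": [0, 0, 0.09], "fingers": -1},
    {"translation": [-0.27, -0.135, 0], "twist": [0, 0, 0.12], "fingers": -1},
    {"translation": [-0.335, -0.168, 0], "twist": [0, 0, 0.143], "fingers": -1},
  ],
)

```text
time: 5.28
eef_pos: [0.463, -0.2628, 0.1708]
tcp_rot: [0.635, 0.773, -0.0, -0.001]
contact_force: [0.8, 0.3, -3.4]
opening: 0.111
finger_force: 49.5
```

```bash
python3 go.py .4627 -.2753 .11 101.24
```

```text
trans [-0.0164 -0.0034  0.0811] twist [-0.0018 -0.0021 -0.0013] rows 1.0 0.0
t 5.28 [ 0.463  -0.2628  0.1708] F [ 0.8  0.3 -3.4] M [-0.   -0.01 -0.  ] open 0.111 49.54312562942505 q [-0.71  0.03  1.98 -0.    1.13 -0.9 ]
```

>>> arm_command(
  steps=[
    {"translation": [-0.0164, -0.0034, 0.03], "twist": [0, 0, 0], "fingers": -1},
    {"translation": [-0.0164, -0.0034, 0.0811], "twist": [0, 0, 0], "fingers": -1},
    {"translation": [-0.0164, -0.0034, 0.09], "twist": [0, 0, 0], "fingers": -1},
    {"translation": [-0.0164, -0.0034, 0.09], "twist": [0, 0, 0], "fingers": -1},
    {"translation": [-0.0164, -0.0034, 0.09], "twist": [0, 0, 0], "fingers": -1},
  ],
)

```text
time: 5.9
eef_pos: [0.4653, -0.2746, 0.1062]
tcp_rot: [0.634, 0.773, -0.0, 0.001]
contact_force: [0.3, -0.2, -2.3]
opening: 0.11
finger_force: 49.5
```

```bash
python3 go.py .4627 -.2753 .098 101.24; python3 - <<'E'
from h import *
s=read_camera("scene");t=read_camera("top")
a=s["pixels"][280:390,120:270,::-1]; b=t["pixels"][270:345,410:510,::-1]
a=cv2.resize(a,None,fx=5,fy=5,interpolation=cv2.INTER_CUBIC);cv2.imwrite("pics/v1.png",a)
E
```

```text
trans [-0.0003 -0.0036  0.0109] twist [0.0016 0.0021 0.0005] rows 0.1 0.0
t 5.9 [ 0.4653 -0.2746  0.1062] F [ 0.3 -0.2 -2.3] M [-0.01 -0.04  0.04] open 0.11 49.51726734638214 q [-0.72  0.13  2.01 -0.    1.   -0.92]
```

View pics/v1.png

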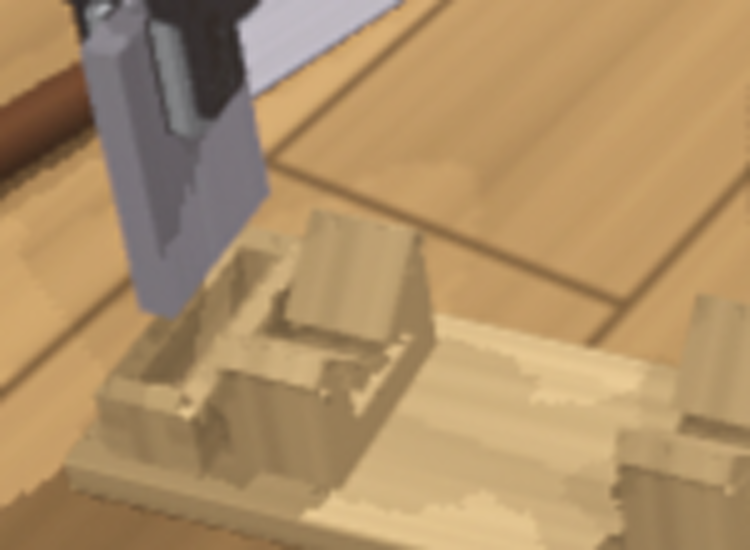

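The plate hangs behind and above the slot mouth, with its bottom front corners at about (col 149, row 341) and (154, 343). I'll compare these with the projections.

```bash
python3 - <<'E'
from h import *
s=read_camera("scene")
e=np.array(get_state()["eef_pos"]); a=.1961
def w(o,X,a=a):
    c,n=np.cos(a),np.sin(a); return [o[0]+c*X[0]-n*X[1],o[1]+n*X[0]+c*X[1],o[2]+X[2]]
for X in [(-5,-25,-48),(5,-25,-48),(5,25,-48),(-5,-25,37),(5,-25,37)]: print("plate",X,proj(s,w(e,np.array(X)/1e3)).round(1))
for X in [(-94,-34.5,34),(-94,-34.5,38),(-66,-34.5,34),(-90,-30.5,38),(-70,-30.5,38),(-90,30.5,38),(-86,-26.5,34),(-74,26.5,34),(-74,-26.5,34),(-105,-40,12),(-30,28,57),(-60,28,57),(-30,-28,57),(-30,-28,12)]: print("vb",X,proj(s,w([.5412,-.2597,0],np.array(X)/1e3)).round(1))
print(e)
E
```

```text
plate (-5, -25, -48) [147.5 342.6]
plate (5, -25, -48) [154.5 344.2]
plate (5, 25, -48) [173.8 318.9]
plate (-5, -25, 37) [135.5 290.4]
plate (5, -25, 37) [143.  291.9]
vb (-94, -34.5, 34) [138.6 359.6]
vb (-94, -34.5, 38) [138.1 357.4]
vb (-66, -34.5, 34) [158.  364.2]
vb (-90, -30.5, 38) [142.5 355.9]
vb (-70, -30.5, 38) [156.4 359.2]
vb (-90, 30.5, 38) [166.2 325.1]
vb (-86, -26.5, 34) [147.4 356.6]
vb (-74, 26.5, 34) [175.7 331.5]
vb (-74, -26.5, 34) [155.7 358.6]
vb (-105, -40, 12) [131.9 372.8]
vb (-30, 28, 57) [203.8 324.5]
vb (-60, 28, 57) [183.3 320.1]
vb (-30, -28, 57) [183.6 353.7]
vb (-30, -28, 12) [188.2 378.8]
[ 0.46516127 -0.2744977   0.10604304]
```

```bash
python3 go.py .4627 -.2763 .088 101.24
```

```text
trans [-0.0017 -0.0037  0.0241] twist [0.0015 0.002  0.0004] rows 0.3 0.0
t 6.05 [ 0.4652 -0.2745  0.106 ] F [-0.7  0.2 -2.7] M [-0.02  0.03  0.01] open 0.11 49.517385363578796 q [-0.72  0.13  2.01 -0.    1.   -0.92]
```

>>> arm_command(
  steps=[
    {"translation": [-0.0017, -0.0037, 0.012], "twist": [0.0015, 0.002, 0], "fingers": -1},
    {"translation": [-0.0017, -0.0037, 0.0241], "twist": [0.0015, 0.002, 0], "fingers": -1},
    {"translation": [-0.0017, -0.0037, 0.0241], "twist": [0.0015, 0.002, 0], "fingers": -1},
    {"translation": [-0.0017, -0.0037, 0.0241], "twist": [0.0015, 0.002, 0], "fingers": -1},
  ],
)

```text
time: 6.55
eef_pos: [0.4618, -0.2759, 0.0862]
tcp_rot: [0.635, 0.773, 0.0, -0.002]
contact_force: [0.1, 1.3, -2.7]
opening: 0.11
finger_force: 49.5
```

```bash
python3 go.py .4627 -.2763 .072 101.24
```

```text
trans [-0.0008  0.0011  0.0189] twist [-0.0018 -0.0024 -0.0002] rows 0.2 0.0
t 6.55 [ 0.4618 -0.2759  0.0862] F [ 0.1  1.3 -2.7] M [-0.03  0.03  0.01] open 0.11 49.490450620651245 q [-0.73  0.16  2.02  0.    0.97 -0.92]
```

>>> arm_command(
  steps=[
    {"translation": [0, 0, 0.005], "twist": [0, 0, 0], "fingers": -1},
    {"translation": [0, 0, 0.01], "twist": [0, 0, 0], "fingers": -1},
    {"translation": [0, 0, 0.015], "twist": [0, 0, 0], "fingers": -1},
    {"translation": [0, 0, 0.015], "twist": [0, 0, 0], "fingers": -1},
  ],
)

```text
time: 7.05
eef_pos: [0.4616, -0.2756, 0.0747]
tcp_rot: [0.635, 0.773, 0.0, -0.002]
contact_force: [0.3, 0.7, -3.4]
opening: 0.111
finger_force: 49.7
```

```bash
python3 go.py .4627 -.2763 .060 101.24
```

```text
trans [-0.0012  0.0013  0.0196] twist [-0.0019 -0.0027 -0.0001] rows 0.2 0.0
t 7.05 [ 0.4616 -0.2756  0.0747] F [ 0.3  0.7 -3.4] M [-0.06 -0.05  0.01] open 0.111 49.6525239944458 q [-0.73  0.18  2.02  0.    0.95 -0.92]
```

>>> arm_command(
  steps=[
    {"translation": [0, 0, 0.005], "twist": [0, 0, 0], "fingers": -1},
    {"translation": [0, 0, 0.01], "twist": [0, 0, 0], "fingers": -1},
    {"translation": [0, 0, 0.015], "twist": [0, 0, 0], "fingers": -1},
    {"translation": [0, 0, 0.018], "twist": [0, 0, 0], "fingers": -1},
    {"translation": [0, 0, 0.0185], "twist": [0, 0, 0], "fingers": -1},
  ],
)

```text
time: 7.68
eef_pos: [0.4617, -0.2758, 0.0611]
tcp_rot: [0.635, 0.773, 0.0, -0.002]
contact_force: [0.2, -0.2, -3.6]
opening: 0.111
finger_force: 49.7
```

```bash
python3 go.py .4627 -.2763 .060 101.24
```

```text
trans [-0.001   0.0012  0.0014] twist [-0.0017 -0.0023 -0.0001] rows 0.0 0.0
t 7.67 [ 0.4617 -0.2758  0.0611] F [ 0.2 -0.2 -3.6] M [ 0.06  0.05 -0.02] open 0.111 49.73187804222107 q [-0.73  0.2   2.03  0.    0.92 -0.92]
```

Still hanging free at about 13 mm, so I'll go on down until it touches.

>>> arm_command(
  steps=[
    {"translation": [0, 0, 0.001], "twist": [0, 0, 0], "fingers": -1},
    {"translation": [0, 0, 0.002], "twist": [0, 0, 0], "fingers": -1},
    {"translation": [0, 0, 0.003], "twist": [0, 0, 0], "fingers": -1},
    {"translation": [0, 0, 0.003], "twist": [0, 0, 0], "fingers": -1},
  ],
)

```text
time: 8.18
eef_pos: [0.4621, -0.276, 0.0602]
tcp_rot: [0.634, 0.773, 0.0, -0.001]
contact_force: [-2.1, 3.0, 5.6]
opening: 0.111
finger_force: 51.0
```

```bash
python3 go.py .4627 -.2763 .060 101.24
```

```text
trans [-0.0005  0.0008  0.0003] twist [-0.0015 -0.0019 -0.0001] rows 0.0 0.0
t 8.18 [ 0.4621 -0.276   0.0602] F [-2.1  3.   5.6] M [0.4  0.53 0.01] open 0.111 51.01194083690643 q [-0.73  0.2   2.03 -0.    0.92 -0.92]
```

>>> arm_command(
  steps=[
    {"translation": [0, 0, 0], "twist": [0, 0, 0], "fingers": 1},
    {"translation": [0, 0, 0], "twist": [0, 0, 0], "fingers": 1},
    {"translation": [0, 0, 0], "twist": [0, 0, 0], "fingers": 1},
    {"translation": [0, 0, 0], "twist": [0, 0, 0], "fingers": 1},
    {"translation": [0, 0, -0.02], "twist": [0, 0, 0], "fingers": 1},
  ],
)

```text
time: 8.8
eef_pos: [0.4609, -0.2751, 0.0732]
tcp_rot: [0.635, 0.773, 0.0, -0.003]
contact_force: [-0.6, 0.7, 0.4]
opening: 1.002
finger_force: 0.0
```

>>> arm_command(
  steps=[
    {"translation": [0, 0, -0.06], "twist": [0, 0, 0], "fingers": 1},
    {"translation": [0, 0, -0.12], "twist": [0, 0, 0], "fingers": 1},
    {"translation": [0, 0, -0.16], "twist": [0, 0, 0], "fingers": 1},
    {"translation": [0, 0, -0.16], "twist": [0, 0, 0], "fingers": 1},
    {"translation": [0, 0, -0.16], "twist": [0, 0, 0], "fingers": 1},
  ],
)

```text
time: 9.43
eef_pos: [0.4616, -0.2757, 0.1934]
tcp_rot: [0.635, 0.773, 0.0, -0.002]
contact_force: [1.0, 0.8, 1.2]
opening: 1.0
finger_force: 0.0
```

```bash
python3 go.py .5666 .1783 .19 11.8; python3 - <<'E'
from h import *
s=read_camera("scene");t=read_camera("top")
a=s["pixels"][290:400,120:270,::-1]; b=t["pixels"][215:345,400:500,::-1]
a=cv2.resize(a,(480,352),interpolation=cv2.INTER_CUBIC);b=cv2.resize(b,(271,352),interpolation=cv2.INTER_CUBIC)
cv2.imwrite("pics/v2.png",np.hstack([a,b]))
E
```

```text
trans [0.5665 0.2552 0.0057] twist [-3.7000e-03 -6.0000e-04  1.4905e+00] rows 7.5 8.4
t 9.43 [ 0.4616 -0.2757  0.1934] F [1.  0.8 1.2] M [0.06 0.03 0.05] open 1.0 0.0 q [-0.73  0.02  1.95  0.    1.18 -0.92]
```

View pics/v2.png

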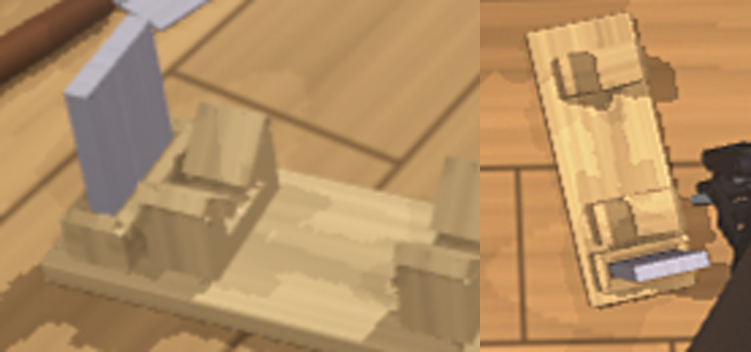

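The plate stands upright in the slot. Scene shows its top front corner near (140.6, 319.7), which I'll check against the home height. I start toward the tube in the same step.

>>> arm_command(
  steps=[
    {"translation": [0.075, 0.034, 0], "twist": [0, 0, 0.16], "fingers": 1},
    {"translation": [0.15, 0.068, 0], "twist": [0, 0, 0.33], "fingers": 1},
    {"translation": [0.22, 0.1, 0], "twist": [0, 0, 0.5], "fingers": 1},
    {"translation": [0.29, 0.13, 0], "twist": [0, 0, 0.67], "fingers": 1},
    {"translation": [0.36, 0.162, 0], "twist": [0, 0, 0.83], "fingers": 1},
  ],
)

```text
time: 10.15
eef_pos: [0.5261, 0.0043, 0.1928]
tcp_rot: [0.895, 0.446, -0.002, -0.002]
contact_force: [1.8, -0.7, -0.2]
opening: 1.0
finger_force: 0.0
```

```bash
python3 go.py .5666 .1783 .19 11.8; python3 - <<'E'
from h import *
s=read_camera("scene"); t=read_camera("top")
a=.1961;c,n=np.cos(a),np.sin(a)
for X in [(-85,-25,97),(-75,-25,97),(-75,25,97),(-85,25,97)]:
    X=np.array(X)/1e3; W=[.5412+c*X[0]-n*X[1],-.2597+n*X[0]+c*X[1],X[2]]; print(X,proj(s,W).round(1),proj(t,W).round(1))
E
```

```text
trans [ 0.2178 -0.0965  0.0039] twist [-0.0042  0.0027  0.6866] rows 2.9 3.9
t 10.15 [0.5261 0.0043 0.1928] F [ 1.8 -0.7 -0.2] M [-0.01 -0.05 -0.04] open 1.0 0.0 q [-0.19 -0.    1.97  0.    1.18  0.46]
[-0.085 -0.025  0.097] [140.2 319.3] [483.2 312.4]
[-0.075 -0.025  0.097] [147.4 320.9] [481.9 307. ]
[-0.075  0.025  0.097] [167.6 296.1] [455.5 312.9]
[-0.085  0.025  0.097] [160.8 294.6] [456.8 318.3]
```

The plate is home: the corner was predicted at (140.2, 319.3) and it shows at (140.6, 319.7).

>>> arm_command(
  steps=[
    {"translation": [0.06, -0.026, 0], "twist": [0, 0, 0.17], "fingers": 1},
    {"translation": [0.12, -0.052, 0], "twist": [0, 0, 0.34], "fingers": 1},
    {"translation": [0.18, -0.08, 0], "twist": [0, 0, 0.51], "fingers": 1},
    {"translation": [0.2178, -0.0965, 0], "twist": [-0.004, 0.0027, 0.6866], "fingers": 1},
    {"translation": [0.2178, -0.0965, 0.05], "twist": [-0.004, 0.0027, 0.6866], "fingers": 1},
  ],
)

```text
time: 10.88
eef_pos: [0.5685, 0.1784, 0.159]
tcp_rot: [0.994, 0.107, 0.004, 0.0]
contact_force: [-0.2, -0.5, -0.1]
opening: 1.003
finger_force: 0.0
```

```bash
python3 go.py .5666 .1783 .09 11.8
```

```text
trans [-0.0033 -0.0005  0.0919] twist [ 0.0012 -0.0081  0.0076] rows 1.1 0.1
t 10.88 [0.5685 0.1784 0.159 ] F [-0.2 -0.5 -0.1] M [-0.   -0.01  0.  ] open 1.003 0.0 q [ 0.13  0.18  1.84 -0.    1.11  1.49]
```

>>> arm_command(
  steps=[
    {"translation": [-0.0033, -0.0005, 0.05], "twist": [0, 0, 0.007], "fingers": 1},
    {"translation": [-0.0033, -0.0005, 0.0919], "twist": [0, -0.004, 0.007], "fingers": 1},
    {"translation": [-0.0033, -0.0005, 0.0919], "twist": [0, -0.004, 0.007], "fingers": 1},
    {"translation": [-0.0033, -0.0005, 0.0919], "twist": [0, -0.004, 0.007], "fingers": 1},
  ],
)

```text
time: 11.38
eef_pos: [0.5645, 0.1761, 0.0888]
tcp_rot: [0.995, 0.102, -0.001, 0.0]
contact_force: [0.3, 0.0, -0.1]
opening: 0.995
finger_force: 0.0
```

```bash
python3 go.py .5666 .1783 .016 11.8
```

```text
trans [ 0.0035 -0.0024  0.097 ] twist [ 0.0008  0.0011 -0.0019] rows 1.2 0.0
t 11.38 [0.5645 0.1761 0.0888] F [ 0.3  0.  -0.1] M [ 0.02 -0.01  0.02] open 0.995 0.0 q [ 0.13  0.26  1.89 -0.    0.99  1.5 ]
```

>>> arm_command(
  steps=[
    {"translation": [0.0035, -0.0024, 0.05], "twist": [0, 0, 0], "fingers": 1},
    {"translation": [0.0035, -0.0024, 0.085], "twist": [0, 0, 0], "fingers": 1},
    {"translation": [0.0035, -0.0024, 0.097], "twist": [0, 0, 0], "fingers": 1},
    {"translation": [0.0035, -0.0024, 0.097], "twist": [0, 0, 0], "fingers": 1},
  ],
)

```text
time: 11.88
eef_pos: [0.5667, 0.1787, 0.0164]
tcp_rot: [0.995, 0.102, -0.0, 0.0]
contact_force: [-0.1, -0.4, 0.3]
opening: 1.0
finger_force: 0.0
```

```bash
python3 go.py .5666 .1783 .016 11.8
```

```text
trans [-0.0003  0.0005  0.0006] twist [ 0.0008  0.0004 -0.0016] rows 0.0 0.0
t 11.88 [0.5667 0.1787 0.0164] F [-0.1 -0.4  0.3] M [ 0.   -0.02 -0.04] open 1.0 0.0 q [ 0.14  0.38  1.9  -0.    0.87  1.5 ]
```

>>> arm_command(
  steps=[
    {"translation": [0, 0, 0], "twist": [0, 0, 0], "fingers": -1},
    {"translation": [0, 0, 0], "twist": [0, 0, 0], "fingers": -1},
    {"translation": [0, 0, 0], "twist": [0, 0, 0], "fingers": -1},
    {"translation": [0, 0, 0], "twist": [0, 0, 0], "fingers": -1},
    {"translation": [0, 0, 0], "twist": [0, 0, 0], "fingers": -1},
  ],
  grip_force=40,
)

```text
time: 12.5
eef_pos: [0.5667, 0.1805, 0.0172]
tcp_rot: [0.995, 0.101, 0.0, -0.001]
contact_force: [-1.5, 4.8, 4.8]
opening: 0.449
finger_force: 40.5
```

>>> arm_command(
  steps=[
    {"translation": [0, 0, -0.005], "twist": [0, 0, 0], "fingers": -1},
    {"translation": [0, 0, -0.03], "twist": [0, 0, 0], "fingers": -1},
    {"translation": [0, 0, -0.08], "twist": [0, 0, 0], "fingers": -1},
    {"translation": [0, 0, -0.14], "twist": [0, 0, 0], "fingers": -1},
    {"translation": [0, 0, -0.18], "twist": [0, 0, 0], "fingers": -1},
  ],
)

```text
time: 13.12
eef_pos: [0.567, 0.1786, 0.154]
tcp_rot: [0.995, 0.102, 0.001, 0.001]
contact_force: [0.3, 0.4, -2.0]
opening: 0.456
finger_force: 40.6
```

```bash
python3 -c "
import numpy as np
a=.1961;c,n=np.cos(a),np.sin(a)
for X in[.010,.02]: print(X,.5412+c*X,-.2597+n*X)"
python3 go.py .5610 -.2568 .15 11.24
```

```text
0.01 0.5510083393287032 -0.2577515443004744
0.02 0.5608166786574065 -0.25580308860094886
trans [-0.1256  0.5668  0.006 ] twist [ 0.0015 -0.0016  0.0076] rows 7.0 0.0
t 13.12 [0.567  0.1786 0.154 ] F [ 0.3  0.4 -2. ] M [-0.04 -0.03  0.02] open 0.456 40.62554061412811 q [ 0.14  0.19  1.85 -0.    1.11  1.5 ]
```

>>> arm_command(
  steps=[
    {"translation": [-0.012, 0.06, 0], "twist": [0, 0, 0], "fingers": -1},
    {"translation": [-0.03, 0.14, 0], "twist": [0, 0, 0], "fingers": -1},
    {"translation": [-0.048, 0.22, 0], "twist": [0, 0, 0], "fingers": -1},
    {"translation": [-0.066, 0.3, 0], "twist": [0, 0, 0], "fingers": -1},
    {"translation": [-0.084, 0.38, 0], "twist": [0, 0, 0.007], "fingers": -1},
  ],
)

```text
time: 13.75
eef_pos: [0.5618, -0.1152, 0.1519]
tcp_rot: [0.995, 0.098, -0.0, 0.001]
contact_force: [0.6, 0.4, -2.0]
opening: 0.457
finger_force: 40.7
```

```bash
python3 go.py .5610 -.2563 .15 11.24
```

```text
trans [-0.0378  0.1842  0.0028] twist [0.0016 0.001  0.0004] rows 2.3 0.0
t 13.75 [ 0.5618 -0.1152  0.1519] F [ 0.6  0.4 -2. ] M [-0.01 -0.04  0.02] open 0.457 40.74094533920288 q [-0.38  0.14  1.9  -0.    1.1   1.  ]
```

>>> arm_command(
  steps=[
    {"translation": [-0.016, 0.08, 0], "twist": [0, 0, 0], "fingers": -1},
    {"translation": [-0.03, 0.15, 0], "twist": [0, 0, 0], "fingers": -1},
    {"translation": [-0.0378, 0.1842, 0.0028], "twist": [0, 0, 0], "fingers": -1},
    {"translation": [-0.0378, 0.1842, 0.0028], "twist": [0, 0, 0], "fingers": -1},
    {"translation": [-0.0378, 0.1842, 0.0028], "twist": [0, 0, 0], "fingers": -1},
  ],
)

```text
time: 14.38
eef_pos: [0.5613, -0.2528, 0.1487]
tcp_rot: [0.995, 0.099, -0.001, -0.0]
contact_force: [-0.3, 0.8, -1.5]
opening: 0.456
finger_force: 40.8
```

```bash
python3 go.py .5610 -.2563 .06 11.24; python3 - <<'E'
from h import *
s=read_camera("scene")
a=s["pixels"][240:400,120:330,::-1]; cv2.imwrite("pics/v3.png",cv2.resize(a,None,fx=3.5,fy=3.5,interpolation=cv2.INTER_CUBIC))
e=np.array(get_state()["eef_pos"]);a=.1961;c,n=np.cos(a),np.sin(a)
for X in [(85,0,15),(85,0,35),(85,0,-5),(-85,0,-5),(-85,0,35)]:
    X=np.array(X)/1e3; W=[e[0]+c*X[0]-n*X[1],e[1]+n*X[0]+c*X[1],e[2]+X[2]]; q=proj(s,W); print(X,q.round(1),((q-[120,240]+.36)*3.5).round())
E
```

```text
trans [-0.0011  0.0046  0.1182] twist [-0.0005  0.0021  0.0013] rows 1.4 0.0
t 14.38 [ 0.5613 -0.2528  0.1487] F [-0.3  0.8 -1.5] M [-0.    0.03  0.02] open 0.456 40.83130359649658 q [-0.59  0.24  1.79 -0.    1.11  0.79]
[0.085 0.    0.015] [292.8 292. ] [606. 183.]
[0.085 0.    0.035] [292.3 278. ] [604. 134.]
[ 0.085  0.    -0.005] [293.3 305.5] [608. 231.]
[-0.085  0.    -0.005] [161.4 279. ] [146. 138.]
[-0.085  0.     0.035] [156.1 252.2] [128.  44.]
```

View pics/v3.png

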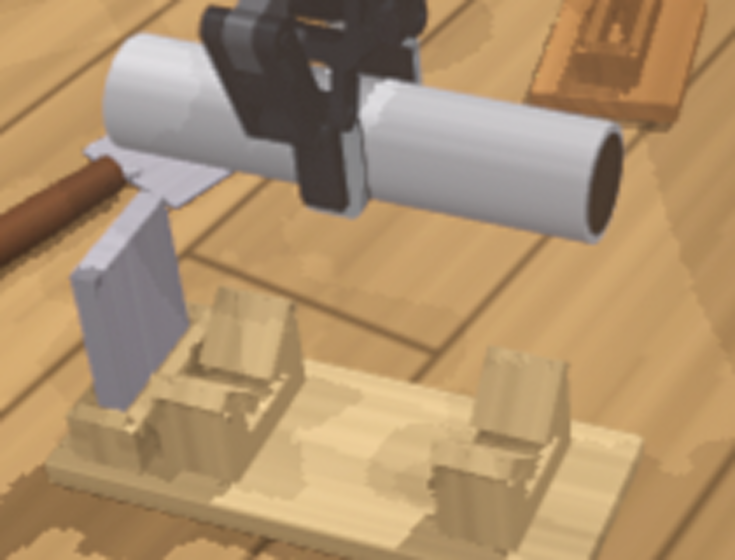

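The tube is held level. Its right end shows at crop (605, 181) against a predicted (606, 183), so it's centred in the grip. Next I lower it.

>>> arm_command(
  steps=[
    {"translation": [-0.0011, 0.0046, 0.03], "twist": [0, 0, 0], "fingers": -1},
    {"translation": [-0.0011, 0.0046, 0.08], "twist": [0, 0, 0], "fingers": -1},
    {"translation": [-0.0011, 0.0046, 0.115], "twist": [0, 0, 0], "fingers": -1},
    {"translation": [-0.0011, 0.0046, 0.12], "twist": [0, 0, 0], "fingers": -1},
    {"translation": [-0.0011, 0.0046, 0.12], "twist": [0, 0, 0], "fingers": -1},
  ],
)

```text
time: 15.05
eef_pos: [0.5619, -0.257, 0.0596]
tcp_rot: [0.995, 0.099, -0.0, 0.001]
contact_force: [0.5, 0.2, -2.4]
opening: 0.456
finger_force: 40.9
```

```bash
python3 go.py .5608 -.2563 .047 11.24
```

```text
trans [-0.0013 -0.0012  0.0168] twist [0.0012 0.001  0.002 ] rows 0.2 0.0
t 15.05 [ 0.5619 -0.257   0.0596] F [ 0.5  0.2 -2.4] M [0.01 0.05 0.03] open 0.456 40.85392892360687 q [-0.59  0.35  1.83 -0.    0.96  0.78]
```

>>> arm_command(
  steps=[
    {"translation": [-0.0013, -0.0005, 0.005], "twist": [0, 0, 0], "fingers": -1},
    {"translation": [-0.0013, -0.0005, 0.01], "twist": [0, 0, 0], "fingers": -1},
    {"translation": [-0.0013, -0.0005, 0.014], "twist": [0, 0, 0], "fingers": -1},
    {"translation": [-0.0013, -0.0005, 0.016], "twist": [0, 0, 0], "fingers": -1},
    {"translation": [-0.0013, -0.0005, 0.016], "twist": [0, 0, 0], "fingers": -1},
  ],
)

```text
time: 15.68
eef_pos: [0.5602, -0.2573, 0.0474]
tcp_rot: [0.995, 0.098, -0.001, 0.0]
contact_force: [-1.2, 2.2, 2.3]
opening: 0.452
finger_force: 41.3
```

```bash
python3 go.py .5608 -.2563 .045 11.24
```

```text
trans [ 0.0011 -0.0012  0.0032] twist [0.0001 0.002  0.0006] rows 0.0 0.0
t 15.68 [ 0.5602 -0.2573  0.0474] F [-1.2  2.2  2.3] M [ 0.26  0.39 -0.01] open 0.452 41.284990310668945 q [-0.59  0.37  1.84 -0.    0.94  0.78]
```

>>> arm_command(
  steps=[
    {"translation": [0, -0.002, 0], "twist": [0, 0, 0], "fingers": -1},
    {"translation": [-0.003, -0.002, 0], "twist": [0, 0, 0], "fingers": -1},
    {"translation": [-0.006, -0.002, 0], "twist": [0, 0, 0], "fingers": -1},
    {"translation": [-0.009, -0.002, 0], "twist": [0, 0, 0], "fingers": -1},
    {"translation": [-0.009, -0.002, 0], "twist": [0, 0, 0], "fingers": -1},
  ],
)

```text
time: 16.3
eef_pos: [0.5531, -0.2574, 0.0467]
tcp_rot: [0.995, 0.098, -0.001, 0.0]
contact_force: [-0.1, 0.1, -1.9]
opening: 0.454
finger_force: 40.9
```

```bash
cat >> go.py <<'E'
u=np.array([np.cos(.1961),np.sin(.1961),0]);v=np.array([-u[1],u[0],0]);F=s["contact_force"];o=s["eef_pos"]-[.5412,-.2597,0]
print("V frame: pos mm",(1e3*np.array([o@u,o@v,o[2]])).round(1),"F",np.round([F@u,F@v,F[2]],1))
E
python3 go.py .5510 -.2563 .045 11.24
```

```text
trans [-0.0024 -0.002   0.0023] twist [0.0006 0.0017 0.0005] rows 0.0 0.0
t 16.3 [ 0.5531 -0.2574  0.0467] F [-0.1  0.1 -1.9] M [ 0.02  0.   -0.05] open 0.454 40.87998390197754 q [-0.6   0.36  1.85 -0.    0.93  0.77]
V frame: pos mm [12.1 -0.1 46.7] F [-0.1  0.1 -1.9]
```

>>> arm_command(
  steps=[
    {"translation": [0, 0, 0.001], "twist": [0, 0, 0], "fingers": -1},
    {"translation": [0, 0, 0.002], "twist": [0, 0, 0], "fingers": -1},
    {"translation": [0, 0, 0.002], "twist": [0, 0, 0], "fingers": -1},
  ],
)

```text
time: 16.68
eef_pos: [0.5535, -0.2572, 0.046]
tcp_rot: [0.995, 0.098, -0.001, 0.0]
contact_force: [-2.6, 0.5, 3.5]
opening: 0.456
finger_force: 41.5
```

```bash
python3 go.py .5510 -.2563 .045 11.24
```

```text
trans [-0.003  -0.0019  0.0014] twist [0.0006 0.0016 0.0008] rows 0.0 0.0
t 16.68 [ 0.5535 -0.2572  0.046 ] F [-2.6  0.5  3.5] M [ 0.29  0.4  -0.06] open 0.456 41.45284116268158 q [-0.6   0.36  1.85 -0.    0.93  0.77]
V frame: pos mm [12.5  0.  46. ] F [-2.4  1.   3.5]
```

>>> arm_command(
  steps=[
    {"translation": [-0.001, -0.0005, 0], "twist": [0, 0, 0], "fingers": -1},
    {"translation": [-0.002, -0.0005, 0], "twist": [0, 0, 0], "fingers": -1},
    {"translation": [-0.003, -0.0005, 0], "twist": [0, 0, 0], "fingers": -1},
    {"translation": [-0.003, -0.0005, 0], "twist": [0, 0, 0], "fingers": -1},
  ],
)

```text
time: 17.18
eef_pos: [0.5514, -0.2571, 0.0455]
tcp_rot: [0.995, 0.098, -0.0, 0.0]
contact_force: [1.9, 4.5, 1.2]
opening: 0.455
finger_force: 41.2
```

```bash
python3 go.py .5510 -.2563 .045 11.24
```

```text
trans [-0.0003 -0.0011  0.0006] twist [0.0004 0.0006 0.0003] rows 0.0 0.0
t 17.18 [ 0.5514 -0.2571  0.0455] F [1.9 4.5 1.2] M [ 0.53 -0.33 -0.05] open 0.455 41.24694228172302 q [-0.6   0.36  1.86 -0.    0.93  0.77]
V frame: pos mm [10.5  0.6 45.5] F [2.8 4.1 1.2]
```

>>> arm_command(
  steps=[
    {"translation": [0, -0.001, 0], "twist": [0, 0, 0], "fingers": -1},
    {"translation": [0, -0.0015, 0], "twist": [0, 0, 0], "fingers": -1},
    {"translation": [-0.0015, -0.0015, 0], "twist": [0, 0, 0], "fingers": -1},
    {"translation": [-0.0015, -0.0015, 0], "twist": [0, 0, 0], "fingers": -1},
  ],
)

```text
time: 17.68
eef_pos: [0.5497, -0.257, 0.0454]
tcp_rot: [0.995, 0.098, -0.001, 0.001]
contact_force: [1.8, -1.6, -0.7]
opening: 0.456
finger_force: 41.1
```

```bash
python3 go.py .5510 -.2563 .045 11.24
```

```text
trans [ 0.0019 -0.0006  0.0005] twist [0.0016 0.0015 0.0005] rows 0.0 0.0
t 17.68 [ 0.5497 -0.257   0.0454] F [ 1.8 -1.6 -0.7] M [-0.12 -0.2  -0.07] open 0.456 41.104440093040466 q [-0.6   0.35  1.86 -0.    0.92  0.77]
V frame: pos mm [ 8.8  1.  45.4] F [ 1.4 -1.9 -0.7]
```

>>> arm_command(
  steps=[
    {"translation": [-0.001, 0.0006, 0], "twist": [0, 0, 0], "fingers": -1},
    {"translation": [-0.002, 0.0006, 0], "twist": [0, 0, 0], "fingers": -1},
    {"translation": [-0.002, 0.0006, 0.0005], "twist": [0, 0, 0], "fingers": -1},
    {"translation": [-0.002, 0.0006, 0.0005], "twist": [0, 0, 0], "fingers": -1},
  ],
)

```text
time: 18.18
eef_pos: [0.549, -0.2572, 0.0454]
tcp_rot: [0.995, 0.098, 0.0, 0.001]
contact_force: [4.4, 1.6, 0.8]
opening: 0.452
finger_force: 41.2
```

```bash
python3 go.py .5510 -.2563 .045 11.24
```

```text
trans [ 0.0028 -0.0007  0.0006] twist [0.0013 0.0001 0.0006] rows 0.0 0.0
t 18.18 [ 0.549  -0.2572  0.0454] F [4.4 1.6 0.8] M [ 0.25 -0.78 -0.11] open 0.452 41.187373995780945 q [-0.6   0.35  1.86 -0.    0.92  0.77]
V frame: pos mm [ 8.2  0.9 45.4] F [4.6 0.7 0.8]
```

>>> arm_command(
  steps=[
    {"translation": [0, 0, 0.001], "twist": [0, 0, 0], "fingers": -1},
    {"translation": [0, 0, 0.002], "twist": [0, 0, 0], "fingers": -1},
    {"translation": [0, 0, 0.003], "twist": [0, 0, 0], "fingers": -1},
    {"translation": [0, 0, 0.003], "twist": [0, 0, 0], "fingers": -1},
  ],
)

```text
time: 18.68
eef_pos: [0.5491, -0.2574, 0.0452]
tcp_rot: [0.995, 0.098, -0.0, 0.0]
contact_force: [0.8, 4.4, 10.7]
opening: 0.455
finger_force: 42.3
```

```bash
python3 go.py .5510 -.2563 .045 11.24
```

```text
trans [ 0.0027 -0.0009  0.0003] twist [0.0009 0.0008 0.0003] rows 0.0 0.0
t 18.68 [ 0.5491 -0.2574  0.0452] F [ 0.8  4.4 10.7] M [ 0.7  -0.12 -0.22] open 0.455 42.25569784641266 q [-0.6   0.35  1.86 -0.    0.92  0.77]
V frame: pos mm [ 8.2  0.7 45.2] F [ 1.6  4.2 10.7]
```

>>> arm_command(
  steps=[
    {"translation": [-0.0005, -0.0005, 0], "twist": [0, 0, 0], "fingers": -1},
    {"translation": [-0.001, -0.001, 0], "twist": [0, 0, 0], "fingers": -1},
    {"translation": [-0.001, -0.001, 0], "twist": [0, 0, 0], "fingers": -1},
    {"translation": [-0.001, -0.001, 0], "twist": [0, 0, 0], "fingers": -1},
  ],
)

```text
time: 19.18
eef_pos: [0.5491, -0.2573, 0.0452]
tcp_rot: [0.995, 0.098, 0.001, 0.001]
contact_force: [4.3, 1.8, 8.5]
opening: 0.457
finger_force: 41.9
```

```bash
python3 go.py .5510 -.2563 .045 11.24; python3 - <<'E'
from h import *
s=read_camera("scene");t=read_camera("top")
a=s["pixels"][290:410,120:310,::-1]; b=t["pixels"][210:340,400:500,::-1]
a=cv2.resize(a,(524,331),interpolation=cv2.INTER_CUBIC);b=cv2.resize(b,(255,331),interpolation=cv2.INTER_CUBIC)
cv2.imwrite("pics/v4.png",np.hstack([a,b]))
E
python3 go.py .5510 -.2563 .045 11.24 | tail -1
```

```text
trans [ 0.0027 -0.0009  0.0003] twist [ 0.0029 -0.0015  0.0001] rows 0.0 0.0
t 19.18 [ 0.5491 -0.2573  0.0452] F [4.3 1.8 8.5] M [ 0.41 -0.52 -0.24] open 0.457 41.85921013355255 q [-0.6   0.35  1.87 -0.    0.92  0.77]
V frame: pos mm [ 8.2  0.8 45.2] F [4.6 0.9 8.5]
V frame: pos mm [ 8.2  0.8 45.2] F [4.4 1.  8.2]
```

View pics/v4.png

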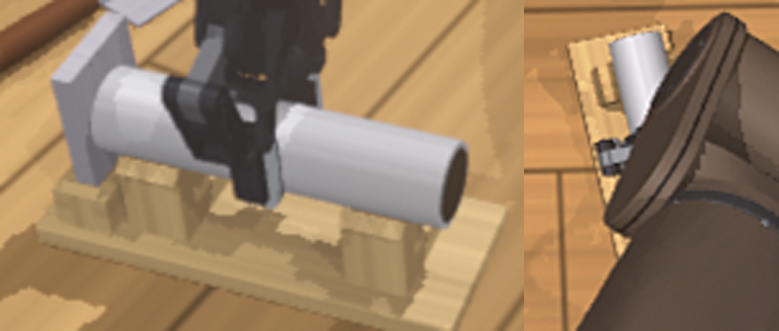

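The tube end meets the plate, with the contact at crop (95, 120). The tube lies on both rests, and axial and side forces are small. I'll trim the push to about 10 N.

>>> arm_command(
  steps=[
    {"translation": [0, -0.0002, 0.0008], "twist": [0, 0, 0], "fingers": -1},
    {"translation": [0, -0.0002, 0.0008], "twist": [0, 0, 0], "fingers": -1},
    {"translation": [0, -0.0002, 0.0008], "twist": [0, 0, 0], "fingers": -1},
    {"translation": [0, -0.0002, 0.0008], "twist": [0, 0, 0], "fingers": -1},
  ],
)

```text
time: 19.77
eef_pos: [0.5491, -0.2573, 0.0452]
tcp_rot: [0.995, 0.098, 0.001, 0.001]
contact_force: [2.5, 3.9, 10.2]
opening: 0.455
finger_force: 42.1
```

```bash
python3 go.py .5510 -.2563 .045 11.24|tail -1; python3 -c "
from h import *
for i in range(8): read_camera('top')"; python3 go.py .5510 -.2563 .045 11.24|tail -1
```

```text
V frame: pos mm [ 8.3  0.8 45.2] F [ 3.2  3.3 10.2]
V frame: pos mm [ 8.3  0.8 45.2] F [ 2.6  2.6 10.5]
```

```bash
python3 -c "
from plant import sign_off
print(sign_off())"
```

```text
the job is handed in; nothing more can be done
None
```

The job is handed in: the stop plate is home in the slot, and the tube lies in the V with its end against the plate, still gripped and pressed down with about 10 N; the tube's push leans the plate back slightly, about 1.6° by my estimate.

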